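# Latch the loaf tin's sliding lid

### The arm

A 6-joint arm with a two-finger parallel gripper is mounted at the origin on the work surface. World frame = base frame: x ahead of the robot, y to its left, z up, the work surface at z = 0. Lengths are in m, angles in degrees, forces in N, time in s.
With the tool pointing down it reaches from about 0.35 to 0.875 m from the base axis. Payload 4.2 kg.
Tool frame: the origin (TCP) lies at the very end of the fingers, on their centre line; the grasp point (between the pads) lies 19 mm behind it; y points along the fingers, z is the direction in which the jaws open and shut, and the axes are right-handed (so a half turn about y gives the same grasp; the last joint's range is limited). The gripper opens to 87 mm and grips with 3 to 60 N. Pads are 19 mm wide; open, the fingers measure 117 mm over their backs; the gripper's body (75 mm by 190 mm) begins 51 mm behind the grasp point.
Start: joints at [78.3, 22.042, 0.453, 0, -68.411, -14.817], TCP at [0.279, 0.559, 0.223] pointing down, gripper open.
Joint ranges: [-179.83, 179.83], [-69.29, 118.12], [-61.27, 80.66], [-181.25, 117.63], [-171.15, -9.14], [-177.46, 177.46]. Speed limits (degrees/s): [159.86, 159.86, 180, 180, 180, 180].

### API

Orientations are given as a 3x3 rotation matrix whose columns are the frame's x, y, z axes.
In Python, from station import r, eyes gives the robot as it stands.
- The arm moves only by the tool play_rows, never from a script. Its argument "deltas" is one flat list of numbers, 5 for each row, row after row: the closure in counts, from 0 (fully open) to 255 (shut), then the shift along the tool's x, y, z in mm, then the turn about the tool's y in rad. In form: [claw, tx, ty, tz, roll, claw, tx, ty, tz, roll, ...]. A call has exactly 10 rows; each row shifts and turns the commanded pose from where the row before left it, along the tool's axes as they then stand; what a row does not reach is not made up. A row lasts 1/10 s, in which the tool goes at most 50 mm and 8.59 degrees, less where a joint would pass 70% of its speed; a pose out of reach is approached as far as the arm can. A call is refused whole if a number of a shift passes 50 or a number of a turn 0.15, either way. A call with a gripper value outside its range is refused whole. The fingers move at their own pace and stop on an object; the grip force is fixed at half the most. Time passes only in rows, so rows that do not move let the fingers close, or fill a call up. It gives the time, the measured TCP pose, the force and the opening at its end, in the units of the state.
- r.sense(): the state, without advancing time (a new reading comes with each control period).
- eyes.capture(name): name is "side" or "top" or "wrist"; returns a dict with "img" (384x512x3 uint8, blue, green, red), "vfov" (degrees; the focal length in pixels is half the picture's height over the tangent of half this angle, whatever the lens; pixels are square), "cx", "cy" (the principal point, pixels), "distortion" ([k1, k2, p1, p2, k3] as OpenCV has them; the pictures are not rectified), "R" (3x3) and "t" (3): a world point X has camera coordinates R X + t; the wrist camera has in their place "tool_from_camera" (4x4, takes a point from camera to tool coordinates, whose origin is the TCP and whose axes are the tool frame's). Camera axes: x right, y down, z forward; pixel columns grow to the right and rows downward; lengths in m; the calibration is good to about 2 mm. A picture is of the moment at which its call begins: read the wrist's pose just before it. There is no depth.
- r.finish_job(): hands the job in, once; it reports no verdict.
The state is a dict: "time_s": time; "joints": joint angles; "joint_velocities": joint speeds; "effort": joint torques, N m; "tcp_pos": TCP position; "ee_rot": TCP orientation; "wrist_force": force on the tool from outside, world axes, zero at the start; "moment": the same for the moment, N m; "gripper_width": opening from 0.0 (shut) to 1.0 (fully open).
Only numpy, scipy, OpenCV 4.12 (cv2) and the standard library are available. Lean on these libraries where they do the work, as an engineer would, in place of code of your own. Each camera call takes 0.05 s, during which the arm holds its last target.

### The job

Shut the loaf tin: hook the latch's wire bail over the keeper on the sliding lid, then swing the lever back past centre and press it firmly home on its rubber rest so the lid is held shut. Press by feel, with about 15 N: firmly, but without forcing the lever; and leave everything else on the counter where it is.

Things in the scene. Friction and masses are not known exactly. Their poses are not given: they have to be found in the camera images.
- tin: Closed aluminium loaf tin, 280 long (x) x 110 wide (y) x 90 mm tall, fixed; origin at the centre of its underside. Its +x runs from the toggle latch to the keeper on the sliding lid; its y is parallel to the latch's hinges. The fixed deck (top z 90) carries the latch; the lid (4 mm plate, top z 94) covers it from x -12 on, between runners 9 mm high at y +-52.
- lever_hinge (a point): Axis of the lever's hinge (along tin y), fixed at tin x -35, y 0, z 104 mm.
- lever (a joint): Angle of the lever bar, rad: 0 = level, pointing to tin -x; grows as it is raised; 1.57 upright; at most 2.6, leaning over the keeper. Friction keeps it where it is left. With the bail hooked, dead centre is at 0.384; below that the latch holds. Drawing the hooked lid home takes about 3 to 6 N at the lever's end.
- lever_end (a point): Mid-thickness of the free end of the lever's steel bar, 63 mm from the hinge axis (a rolled lip ends at 66). Bar 5 mm thick, 20 wide (y). Axes: its -x runs along the bar's mid-plane to the free end, its z out of the upper face (the face towards the keeper when upright). Over 22 N of push bends it.
- press_point (a point): On the upper face of the lever bar, 55 mm from the hinge axis, where to push. Closing ends on a rubber rest that stands on the deck 50 mm from the hinge. Its height is set differently on every tin and is not reported (lever stops anywhere from -0.06 to 0.33 rad): feel for it. A firm press of 12 to 18 N against it seats the lever.
- bail_pivot (a point): Where the wire bail is pivoted on the lever (axis along tin y), 16 mm from the hinge axis; seen from the hinge it lies in the direction 0.384 rad below the bar, that is at tin x -16cos(lever-0.384), z +16sin(lever-0.384) mm from the hinge.
- crossbar (a point): Centre of the bail's crossbar: dark steel wire 5 mm thick, 32 long along tin y, at the loop's far end, 60.5 mm from the pivot. The bail swings freely and drops by its weight. It starts lying on top of the keeper, the lever too far back for it to pass the lip: drawing the bail to tin +x swings the lever along (about 3 N); with the lever at 2.15 to 2.35 it clears the lip.
- tab (a point): Grip centre of the bail's finger tab, an upright plate 14 mm wide (tin y), 5 thick, 32 tall. The point is 14 mm beyond the crossbar along the bail (away from the pivot), 22 mm above the bail's plane and 11.5 mm below the tab's top. Take it from above, fingers closing along tin y; the bail turns between the pads.
- keeper_seat (a point): On the lid: the crossbar's centre when hooked and pulled tight, 2.5 mm beyond (+x) the keeper post's hooking face and 2.5 mm above the keeper's flat foot (which reaches 18 mm beyond that face), 14 mm above the deck. The post is 10 mm thick (x), 16 wide (y); its top is 8 mm above this point, where a 3 mm thick lip overhangs 4 mm to +x. Axes as the tin's.
- lid (a joint): Travel of the sliding lid, m: 0 = home on its seal, grows as it slides open to tin +x; starts about 0.008 open. A springy seal (3 N/mm) pushes it open, so only the latch keeps it home.

How it is judged:
By the outcome, as a careful person would: the job done as asked, in the order asked, and still so for the second after the job is handed in, with the robot touching nothing.
It also fails if it takes over 61 s, if anything falls off the work surface, if the arm or the gripper's body presses on something with over 40 N, if the wrist force passes 120 N, or if a joint passes its speed limit or range.

## Working session

There is one attempt and no reset: what is moved stays moved. The work goes in short steps, Python scripts to look and compute and a tool call to move; the robot and the scene stay as the last step left them, time stands still between calls to the robot, and variables do not carry over. Pictures are saved under pics/ and viewed, and the job is handed in when it is done.

Besides the shell and the picture viewer there is one more tool, called by a JSON object that holds its "api" and its "payload", one argument or row to a line. play_rows: Moves the arm, as the interface text tells. Its arguments: {"type":"object","properties":{"deltas":{"type":"array","items":{"type":"number"}}},"required":["deltas"]}

```bash
ls; mkdir -p pics; python3 - <<'E'
from station import r, eyes
import cv2, numpy as np
np.set_printoptions(precision=4,suppress=True)
s=r.sense()
for k in s: print(k, np.array(s[k]))
for n in ("side","top","wrist"):
    c=eyes.capture(n); cv2.imwrite(f"pics/a_{n}.png",c["img"])
    print(n,{k:v for k,v in c.items() if k!="img"})
E
```

```text
pics
time_s 0.0
joints [ 78.2987  22.0917   0.3798  -0.0281 -68.4121 -14.8169]
joint_velocities [-0.0067 -0.0261 -0.0206 -0.05   -0.0169  0.0075]
effort [ -0.0001 -39.0668  18.7402   4.22     0.011   -0.0002]
tcp_pos [0.2788 0.5587 0.2215]
ee_rot [[-0.8947 -0.0009 -0.4466]
 [ 0.4466 -0.002  -0.8947]
 [-0.0001 -1.      0.0022]]
wrist_force [ 0.4737  0.2262 -0.7563]
moment [0.0603 0.0631 0.0084]
gripper_width 1.0016243113728265
side {'vfov': 56.79112472862485, 'cx': 256.3589996680307, 'cy': 182.33456530937093, 'distortion': array([-0.0816,  0.    ,  0.    ,  0.    ,  0.    ]), 'R': array([[-0.8303, -0.5574,  0.0029],
       [-0.3793,  0.5612, -0.7357],
       [ 0.4084, -0.6119, -0.6773]]), 't': array([0.4634, 0.2977, 0.4723])}
top {'vfov': 42.7115456127572, 'cx': 246.7638035933378, 'cy': 196.976485335537, 'distortion': array([-0.1024,  0.    ,  0.    ,  0.    ,  0.    ]), 'R': array([[ 0.0243, -0.9985,  0.049 ],
       [-0.9811, -0.0332, -0.1909],
       [ 0.1922, -0.0434, -0.9804]]), 't': array([-0.0302,  0.5565,  0.641 ])}
wrist {'vfov': 69.08726462979197, 'cx': 253.2054337763489, 'cy': 189.32664351164988, 'distortion': array([-0.0188,  0.    ,  0.    ,  0.    ,  0.    ]), 'tool_from_camera': array([[-0.0003,  0.9661,  0.2582, -0.0705],
       [ 0.    , -0.2582,  0.9661, -0.1622],
       [ 1.    ,  0.0003,  0.0001, -0.0006],
       [ 0.    ,  0.    ,  0.    ,  1.    ]])}
```

View pics/a_side.png

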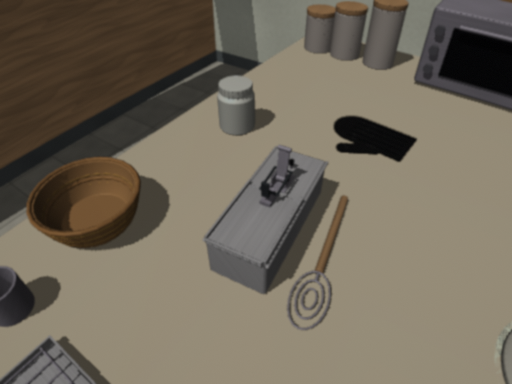

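View pics/a_top.png

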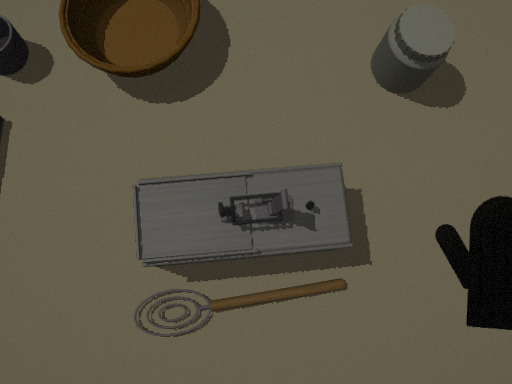

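View pics/a_wrist.png

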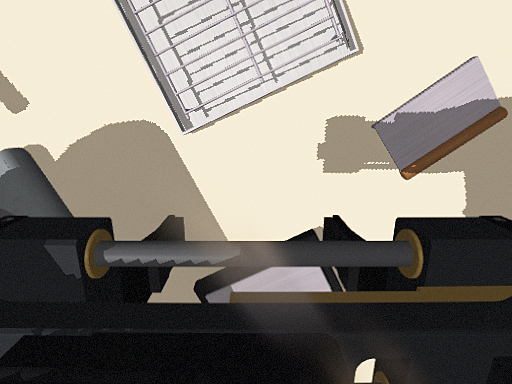

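```bash
cat > h.py <<'E'
import cv2, numpy as np
np.set_printoptions(precision=4,suppress=True)
def cal(c):
    h=c["img"].shape[0]; f=h/2/np.tan(np.radians(c["vfov"])/2)
    return np.array([[f,0,c["cx"]],[0,f,c["cy"]],[0,0,1]]),np.array(c["distortion"],float)
def pose(c,s=None):
    if "R" in c: return np.array(c["R"]),np.array(c["t"])
    T=np.eye(4);T[:3,:3]=np.array(s["ee_rot"]);T[:3,3]=s["tcp_pos"]
    M=np.linalg.inv(T@np.array(c["tool_from_camera"])); return M[:3,:3],M[:3,3]
def ray(c,px,s=None):
    K,d=cal(c);R,t=pose(c,s)
    n=cv2.undistortPoints(np.array(px,float).reshape(-1,1,2),K,d).reshape(-1,2)
    v=(np.c_[n,np.ones(len(n))])@R
    return -R.T@t, v/np.linalg.norm(v,axis=1)[:,None]
def onz(c,px,z,s=None):
    o,v=ray(c,px,s); return o+v*((z-o[2])/v[:,2])[:,None]
def proj(c,X,s=None):
    K,d=cal(c);R,t=pose(c,s)
    return cv2.projectPoints(np.array(X,float).reshape(-1,3),cv2.Rodrigues(R)[0],t,K,d)[0].reshape(-1,2)
def tri(c1,p1,c2,p2,s1=None,s2=None):
    o1,v1=ray(c1,p1,s1);o2,v2=ray(c2,p2,s2);v1=v1[0];v2=v2[0]
    A=np.c_[v1,-v2];a=np.linalg.lstsq(A,o2-o1,rcond=None)[0]
    P=o1+a[0]*v1;Q=o2+a[1]*v2; return (P+Q)/2,np.linalg.norm(P-Q)
def crop(img,x0,y0,x1,y1,k,gain=1.0):
    i=cv2.resize(img[y0:y1,x0:x1],None,fx=k,fy=k,interpolation=cv2.INTER_CUBIC)
    return cv2.convertScaleAbs(i,alpha=gain)
E
python3 - <<'E'
import cv2
from h import *
t=cv2.imread("pics/a_top.png");s=cv2.imread("pics/a_side.png")
cv2.imwrite("pics/b_top.png",crop(t,120,150,360,280,3.3,1.8))
cv2.imwrite("pics/b_side.png",crop(s,200,140,340,300,3.7,1.6))
E
```

```text
(no output)
```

View pics/b_top.png

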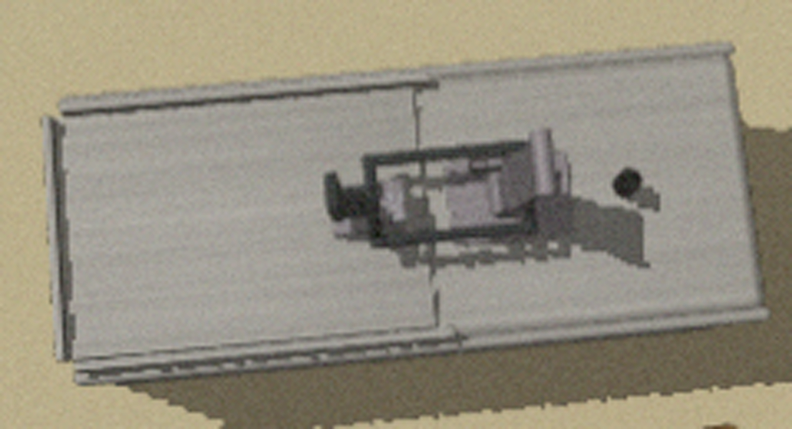

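View pics/b_side.png

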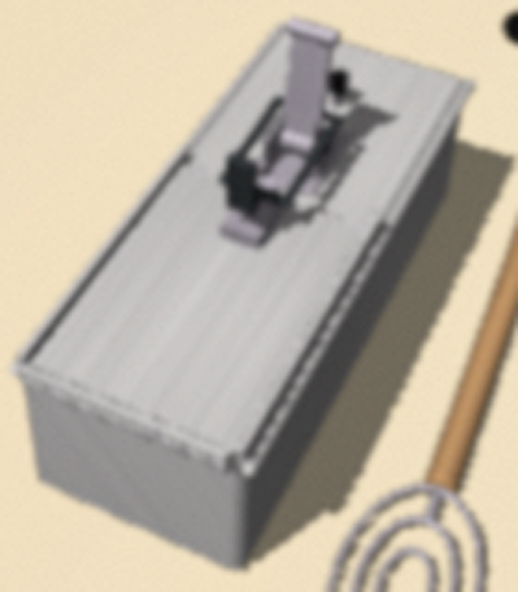

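```bash
cat > run1.py <<'E'
from station import r, eyes
from h import *
c=eyes.capture("top"); d=eyes.capture("side")
f=lambda P:np.array(P)/3.3+[120,150]
P=onz(c,f([[733,46],[767,313],[60,103],[78,380]]),0.097)
print(P)
print("len",np.linalg.norm(P[0]-P[2]),np.linalg.norm(P[1]-P[3]),"wid",np.linalg.norm(P[0]-P[1]),np.linalg.norm(P[2]-P[3]))
g=lambda P:np.array(P)/3.7+[200,140]
Q=onz(d,g([[38,478],[240,567]]),0.0); print("bottom corners side",Q)
Q=onz(d,g([[18,372],[245,470],[475,80],[285,22]]),0.097); print("top side",Q)
print("campos",-c["R"].T@c["t"],-d["R"].T@d["t"])
# lever lip midpoint
for a,b in [([543,160],[312,30])]:
    print("lip",tri(c,f([a]),d,g([b])))
print("rest top",tri(c,f([[627,182]]),d,g([[339,80]])))
print("tab",tri(c,f([[333,196]]),d,g([[238,172]])))
E
python3 run1.py
```

```text
[[ 0.5991 -0.1412  0.097 ]
 [ 0.489  -0.1537  0.097 ]
 [ 0.5652  0.1327  0.097 ]
 [ 0.4549  0.1186  0.097 ]]
len 0.27601960311086376 0.27444532728657245 wid 0.11086539757704232 0.11125126059740009
bottom corners side [[0.5699 0.1292 0.    ]
 [0.4638 0.1148 0.    ]]
top side [[ 0.5622  0.1384  0.097 ]
 [ 0.4567  0.1257  0.097 ]
 [ 0.4867 -0.1469  0.097 ]
 [ 0.5969 -0.1338  0.097 ]]
campos [0.4235 0.0162 0.7361] [0.3047 0.3802 0.5376]
lip (array([ 0.5356, -0.0535,  0.1675]), np.float64(0.0018960405841505535))
rest top (array([ 0.5396, -0.0945,  0.1078]), np.float64(0.0021549984546015027))
tab (array([0.5256, 0.0221, 0.1406]), np.float64(0.004317431440824723))
```

{"api": "play_rows", "payload": {
  "deltas": [0,0,-5,0,0.0986,0,0,-5,0,0.0986,0,0,-5,0,0.0986,0,0,-5,0,0.0986,0,0,-5,0,0.0986,0,0,-5,0,0.0986,0,0,-5,0,0.0986,0,0,-5,0,0.0986,0,0,-5,0,0.0986,0,0,-5,0,0.0986]
}}

```text
time_s: 1.25
tcp_pos: [0.2789, 0.5591, 0.2726]
ee_rot: [[-0.118, -0.0, -0.993], [0.993, -0.0, -0.118], [-0.0, -1.0, 0.0]]
wrist_force: [0.0, 0.4, 0.4]
gripper_width: 1.0
```

```bash
sed -i 's/0\.097/0.090/g' run1.py; python3 run1.py; python3 - <<'E'
from station import r
from h import *
s=r.sense(); print(s["tcp_pos"],s["ee_rot"],s["joints"],s["wrist_force"])
R=np.array(s["ee_rot"]); print((np.array([0.515,0.07,0.27])-s["tcp_pos"])@R)
E
```

```text
[[ 0.601  -0.1429  0.09  ]
 [ 0.4897 -0.1556  0.09  ]
 [ 0.5668  0.134   0.09  ]
 [ 0.4552  0.1197  0.09  ]]
len 0.2790426342336914 0.2774511165730989 wid 0.11207962128993366 0.11246971037216005
bottom corners side [[0.5699 0.1292 0.    ]
 [0.4638 0.1148 0.    ]]
top side [[ 0.5663  0.1345  0.09  ]
 [ 0.4591  0.1217  0.09  ]
 [ 0.4895 -0.1553  0.09  ]
 [ 0.6015 -0.1419  0.09  ]]
campos [0.4235 0.0162 0.7361] [0.3047 0.3802 0.5376]
lip (array([ 0.5356, -0.0535,  0.1675]), np.float64(0.0018960405841505535))
rest top (array([ 0.5396, -0.0945,  0.1078]), np.float64(0.0021549984546015027))
tab (array([0.5256, 0.0221, 0.1406]), np.float64(0.004317431440824723))
[0.2791 0.5595 0.2732] [[-0.1219  0.0004 -0.9925]
 [ 0.9925  0.0012 -0.1219]
 [ 0.0011 -1.     -0.0006]] [ 78.2986  20.4093   5.2332   0.0109 -74.7516 -71.3012] [ 0.1285  0.483  -0.0864]
[-0.5146  0.0027 -0.1745]
```

{"api": "play_rows", "payload": {
  "deltas": [0,-47,0,-15,0,0,-47,0,-16,0,0,-47,0,-16,0,0,-47,0,-16,0,0,-47,0,-16,0,0,-47,0,-16,0,0,-47,0,-16,0,0,-47,0,-16,0,0,-47,0,-16,0,0,-47,0,-16,0]
}}

```text
time_s: 2.35
tcp_pos: [0.4944, 0.1102, 0.2726]
ee_rot: [[-0.125, 0.0, -0.992], [0.992, 0.0, -0.125], [0.0, -1.0, -0.0]]
wrist_force: [0.2, 0.4, -0.9]
gripper_width: 0.999
```

```bash
cat > tin.py <<'E'
import numpy as np
O=np.array([0.5286,-0.0108,0.0]); a=np.radians(97.0)
B=np.array([[np.cos(a),-np.sin(a),0],[np.sin(a),np.cos(a),0],[0,0,1]])
def w2t(X): return (np.asarray(X)-O)@B*1000
def t2w(X): return O+np.asarray(X)/1000@B.T
E
python3 - <<'E'
from station import r,eyes
from h import *
from tin import *
s=r.sense(); c=eyes.capture("wrist"); cv2.imwrite("pics/c_wrist.png",c["img"])
print(s["tcp_pos"],s["ee_rot"],w2t(s["tcp_pos"]),s["time_s"])
print(w2t([0.5356,-0.0535,0.1675]),w2t([0.5396,-.0945,.1078]),w2t([.5256,.0221,.1406]))
E
```

```text
[0.4944 0.1102 0.2726] [[-0.1245  0.0003 -0.9922]
 [ 0.9922  0.0003 -0.1245]
 [ 0.0003 -1.     -0.0003]] [124.2304  19.2469 272.561 ] 2.35
[-43.2348  -1.744  167.5   ] [-84.4167  -0.7175 107.8   ] [ 33.0204  -1.0319 140.6   ]
```

View pics/c_wrist.png

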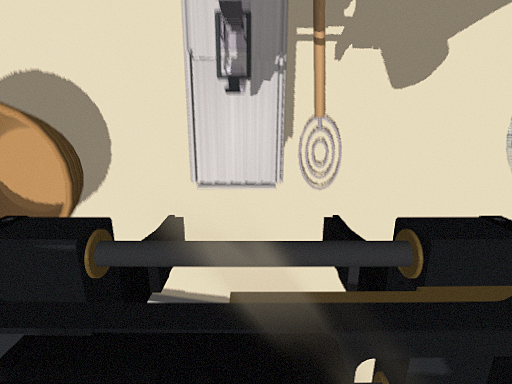

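```bash
python3 - <<'E'
from h import *
i=cv2.imread("pics/c_wrist.png")
cv2.imwrite("pics/d.png",crop(i,180,0,300,200,3.0*1,1.0)); cv2.imwrite("pics/d2.png",crop(i,205,0,265,100,6,1.0))
E
```

```text
(no output)
```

View pics/d2.png

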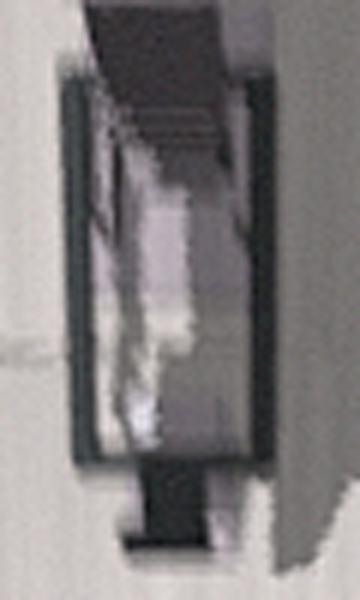

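View pics/d.png

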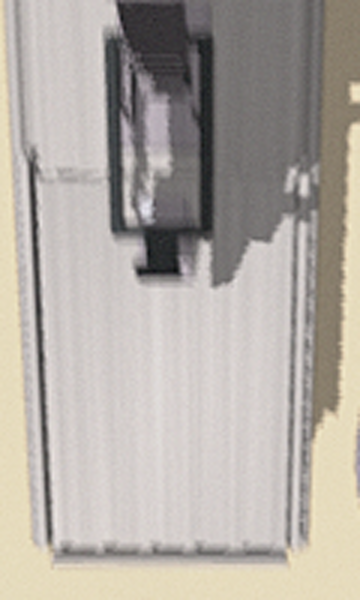

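```bash
python3 - <<'E'
from station import r,eyes
from h import *
from tin import *
s=r.sense(); c=eyes.capture("wrist")
f=lambda P:np.array(P)/6+[205,0]
print("crossbar outer edge",w2t(onz(c,f([[74,463],[275,463]]),.1145,s)))
print("tab top near/bottom",w2t(onz(c,f([[122,550],[208,550],[122,535],[208,535]]),.147,s)))
g=lambda P:np.array(P)/3+[180,0]
print("lid end/runner",w2t(onz(c,g([[50,553],[290,553]]),.094,s)), w2t(onz(c,g([[35,545],[305,545]]),.099,s)))
print("seam",w2t(onz(c,g([[36,176],[100,176]]),.09,s)))
P=np.array([-35-16*np.cos(1.44-.384),104+16*np.sin(1.44-.384)]);print(P)
E
```

```text
crossbar outer edge [[  8.9189 -20.5381 114.5   ]
 [  9.0728  15.5293 114.5   ]]
tab top near/bottom [[ 26.3795  -9.2533 147.    ]
 [ 26.4387   4.7779 147.    ]
 [ 24.0576  -9.1894 147.    ]
 [ 24.1169   4.8128 147.    ]]
lid end/runner [[132.6593 -53.4921  94.    ]
 [132.9915  47.1874  94.    ]] [[128.0159 -58.4529  99.    ]
 [128.3858  52.8808  99.    ]]
seam [[-14.212  -51.7754  90.    ]
 [-14.0587 -27.3789  90.    ]]
[-42.8777 117.9263]
```

```bash
python3 - <<'E'
from station import r,eyes
from h import *
from tin import *
s=r.sense(); print(s["tcp_pos"])
R=np.array(s["ee_rot"]);T=np.array(s["tcp_pos"])
pts=[T,T+R@[0,0,.0435],T-R@[0,0,.0435],T-R@[0,.07,0]]
for n in("top","side"):
    c=eyes.capture(n); i=cv2.resize(c["img"],None,fx=1.5,fy=1.5)
    for p in proj(c,pts): cv2.circle(i,tuple(int(round(v*1.5)) for v in p),3,(0,0,255),1)
    cv2.imwrite(f"pics/e_{n}.png",cv2.convertScaleAbs(i,alpha=1.6))
c=eyes.capture("wrist")
print(proj(c,t2w([[140,-55,90],[140,55,90],[-4,-52,90]]),s))
print(c["tool_from_camera"],c["vfov"],c["cx"],c["cy"])
E
```

```text
[0.4952 0.1075 0.2721]
[[195.6855 187.0598]
 [281.9292 186.6411]
 [191.2352  65.5043]]
[[-0.0003  0.966   0.2585 -0.07  ]
 [ 0.0005 -0.2585  0.966  -0.1622]
 [ 1.      0.0004 -0.0004 -0.0002]
 [ 0.      0.      0.      1.    ]] 69.08726462979197 253.2054337763489 189.32664351164988
```

View pics/e_top.png

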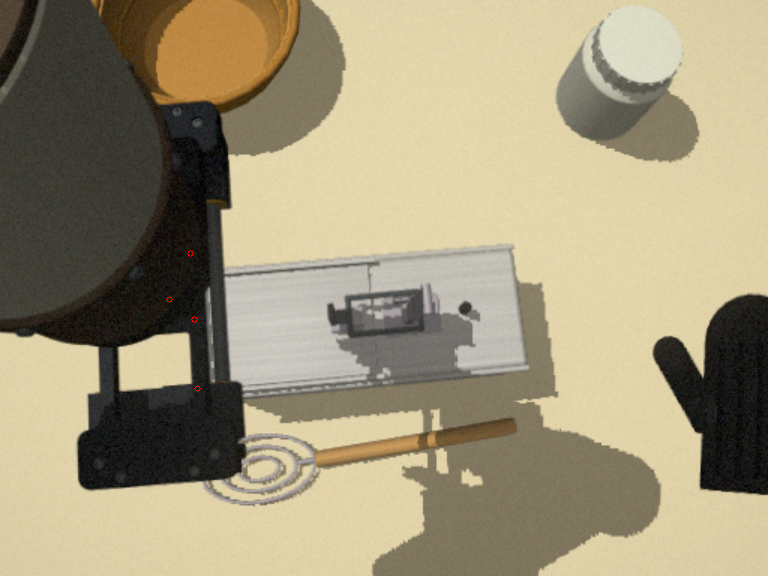

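View pics/e_side.png

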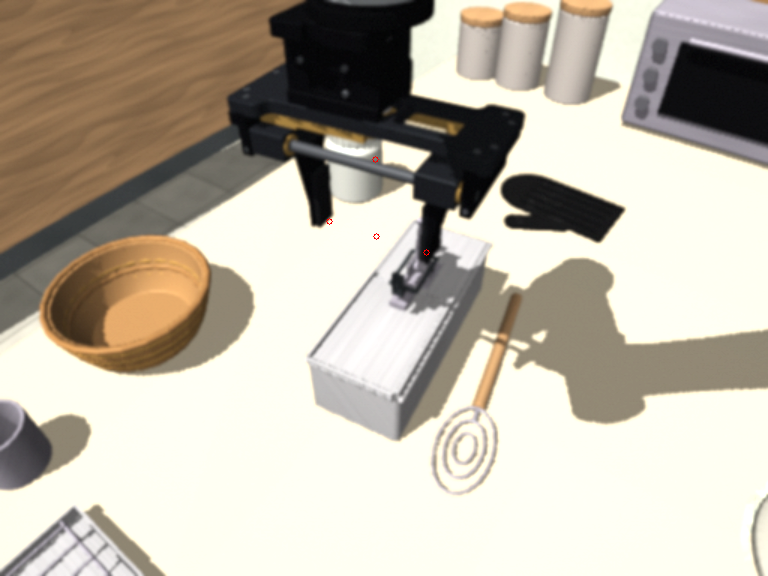

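```bash
python3 - <<'E'
from station import r,eyes
from h import *
from tin import *
s=r.sense(); c=eyes.capture("wrist"); s2=r.sense();print(s["tcp_pos"],s2["tcp_pos"],s["joint_velocities"])
i=c["img"]; 
g=proj(c,t2w([[140,-55,90],[140,55,90],[-4,-52,90],[-4,52,90],[17.5,-16,114.5],[17.5,16,114.5],[33,-7,147],[33,7,147]]),s);print(g)
i=i.copy()
k=crop(i,180,0,300,200,3,1.0)
for p in g: cv2.circle(k,tuple(int(round(v)) for v in (p-[180,0])*3),3,(0,0,255),1)
cv2.imwrite("pics/f.png",k)
E
```

```text
[0.4939 0.1119 0.2722] [0.4937 0.1126 0.2723] [ 2.0131 -0.2159  0.0594  0.1178 -0.0403 -0.3177]
[[194.816  183.0729]
 [281.3333 183.1069]
 [190.912   60.6454]
 [281.9404  60.5943]
 [220.4866  77.8357]
 [250.2341  77.8214]
 [226.3723  90.4526]
 [240.708   90.446 ]]
```

View pics/f.png

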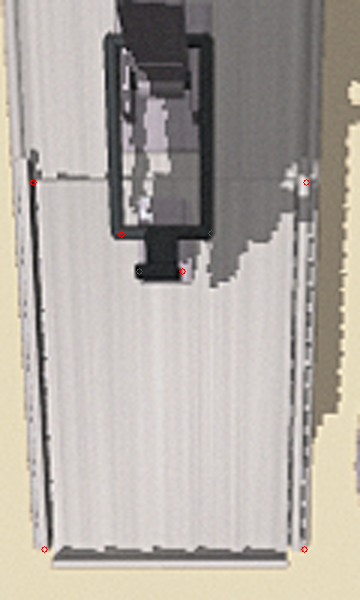

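{"api": "play_rows", "payload": {
  "deltas": [0,-8,8,-2,0,0,-12,14,-3,0,0,-15,17,-3,0,0,-15,17,-3,0,0,-15,17,-3,0,0,-12,16,-3,0,0,-8,11,-2,0,0,-5,7,-1,0,0,0,0,0,0,0,0,0,0,0]
}}

```text
time_s: 3.65
tcp_pos: [0.5251, 0.0256, 0.166]
ee_rot: [[-0.123, 0.001, -0.992], [0.992, 0.0, -0.123], [-0.0, -1.0, -0.001]]
wrist_force: [0.4, -0.1, 0.3]
gripper_width: 1.0
```

```bash
cat > look.py <<'E'
import sys
from station import r,eyes
from h import *
from tin import *
tag=sys.argv[1]; views=sys.argv[2:]
for k in range(1):
    s=r.sense()
    print("tcp tin",w2t(s["tcp_pos"]),"yaw",np.degrees(np.arctan2(s["ee_rot"][1][0],s["ee_rot"][0][0])),"F",np.array(s["wrist_force"])@B,"w",s["gripper_width"],"t",s["time_s"])
for v in views:
    c=eyes.capture(v); i=c["img"]
    if v=="top": i=crop(i,170,160,350,270,4,1.8)
    if v=="side": i=crop(i,200,120,340,240,5,1.5)
    cv2.imwrite(f"pics/{tag}_{v}.png",i)
s=r.sense(); print("tcp tin",w2t(s["tcp_pos"]))
E
python3 look.py g wrist side
```

```text
tcp tin [ 36.5743  -1.0046 165.9741] yaw 97.03751923643736 F [-0.1145 -0.4357  0.3347] w 0.9999131201236272 t 3.65
tcp tin [ 36.6667  -1.1722 166.4019]
```

View pics/g_side.png

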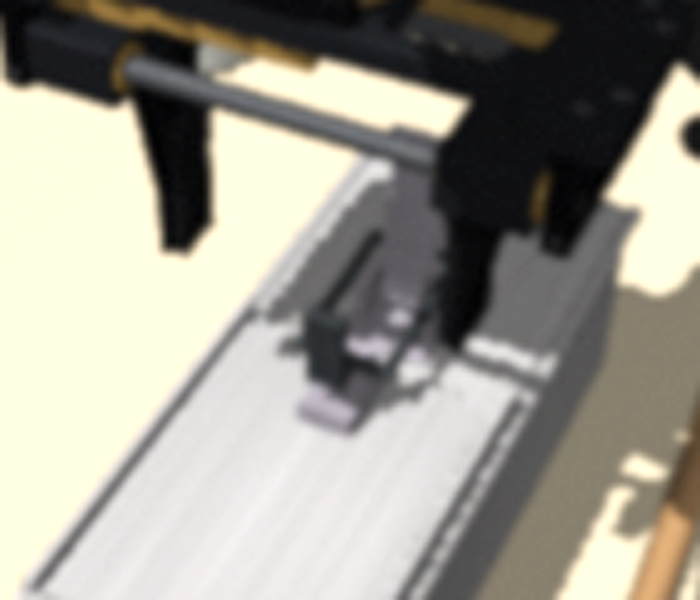

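View pics/g_wrist.png

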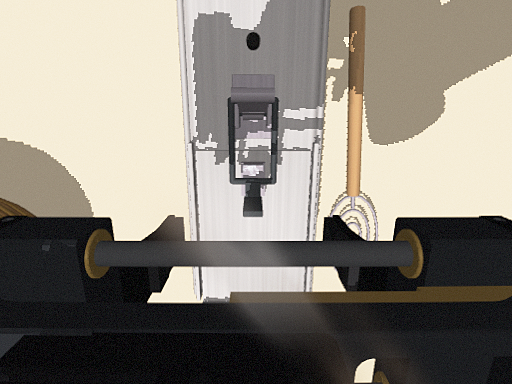

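```bash
python3 - <<'E'
from h import *
i=cv2.imread("pics/g_wrist.png")
cv2.imwrite("pics/h.png",crop(i,200,20,310,230,3.6 if 0 else 2.8,1.2))
cv2.imwrite("pics/h2.png",crop(i,220,140,290,225,7,1.2))
E
```

```text
(no output)
```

View pics/h2.png

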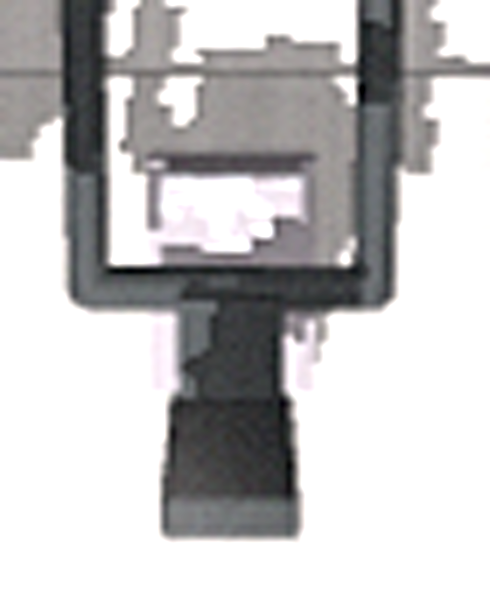

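```bash
python3 - <<'E'
from station import r,eyes
from h import *
from tin import *
s=r.sense(); c=eyes.capture("wrist")
print(w2t(s["tcp_pos"]))
f=lambda P:np.array(P)/7+[220,140]
q=lambda P,z:print(z,w2t(onz(c,f(P),z/1000,s)))
q([[300,72]],90)
q([[150,157],[312,157]],112)
q([[70,268],[390,305],[70,305]],114.5)
q([[158,388],[320,388]],101.5)
q([[165,497],[297,497],[165,535],[297,535]],147)
print(w2t(onz(c,[[253,41]],.107,s)))
E
```

```text
[ 36.6667  -1.1722 166.4019]
90 [[-4.0167  6.5608 90.    ]]
112 [[  2.7972 -10.8517 112.    ]
 [  2.7722   7.2848 112.    ]]
114.5 [[ 14.9777 -19.8529 114.5   ]
 [ 19.2013  16.184  114.5   ]
 [ 19.2576 -19.9404 114.5   ]]
101.5 [[ 32.7893 -10.6312 101.5   ]
 [ 32.7567   8.9875 101.5   ]]
147 [[ 30.6867  -8.1451 147.    ]
 [ 30.6633   4.8336 147.    ]
 [ 34.6597  -8.1771 147.    ]
 [ 34.6355   4.8719 147.    ]]
[[-85.1015  -1.8692 107.    ]]
```

```bash
cat > kin.py <<'E'
import numpy as np
def bail(L,C=None,Cz=None,off=(14,24)):
    P=np.array([-35-16*np.cos(L-.384),104+16*np.sin(L-.384)])
    dz=Cz-P[1]; u=np.array([np.sqrt(60.5**2-dz**2),dz])/60.5
    n=np.array([-u[1],u[0]]); C=P+60.5*u
    return P,C,C+off[0]*u+off[1]*n
E
python3 - <<'E'
from kin import *
np.set_printoptions(precision=2,suppress=True)
for L,z in [(1.44,114.5),(1.6,115),(1.8,116),(2.0,116),(2.25,116),(2.25,112),(2.25,108),(2.25,104.5),(2.1,104.5),(1.9,104.5),(1.7,104.5),(1.6,104.5),(1.5,104.5),(1.4,104.5),(1.3,104.5)]:
    P,C,T=bail(L,Cz=z);print(L,z,P,C,"grip",T,"TCPz",T[1]-19)
E
```

```text
1.44 114.5 [-42.88 117.93] [ 17.53 114.5 ] grip [ 32.86 137.67] TCPz 118.66862160523158
1.6 115 [-40.56 119.  ] [ 19.81 115.  ] grip [ 35.37 138.02] TCPz 119.0209714522754
1.8 116 [-37.47 119.81] [ 22.91 116.  ] grip [ 38.4  139.07] TCPz 120.0710459397163
2.0 116 [-34.28 119.98] [ 26.09 116.  ] grip [ 41.64 139.03] TCPz 120.02607813853311
2.25 116 [-30.35 119.31] [ 30.06 116.  ] grip [ 45.36 139.2 ] TCPz 120.19863847914584
2.25 112 [-30.35 119.31] [ 29.71 112.  ] grip [ 46.51 134.13] TCPz 115.13318839344666
2.25 108 [-30.35 119.31] [ 29.09 108.  ] grip [ 47.33 128.96] TCPz 109.96036070672025
2.25 104.5 [-30.35 119.31] [ 28.31 104.5 ] grip [ 47.76 124.34] TCPz 105.34339968763655
2.1 104.5 [-32.68 119.83] [ 25.84 104.5 ] grip [ 45.47 124.17] TCPz 105.1687684857095
1.9 104.5 [-35.88 119.98] [ 22.61 104.5 ] grip [ 42.28 124.12] TCPz 105.12028482361076
1.7 104.5 [-39.03 119.48] [ 19.58 104.5 ] grip [ 39.09 124.29] TCPz 105.28508671466778
1.6 104.5 [-40.56 119.  ] [ 18.18 104.5 ] grip [ 37.52 124.44] TCPz 105.44399255157774
1.5 104.5 [-42.03 118.37] [ 16.86 104.5 ] grip [ 35.99 124.65] TCPz 105.65002785755676
1.4 104.5 [-43.43 117.6 ] [ 15.64 104.5 ] grip [ 34.5 124.9] TCPz 105.89918432299797
1.3 104.5 [-44.74 116.69] [ 14.52 104.5 ] grip [ 33.06 125.19] TCPz 106.18672381633445
```

{"api": "play_rows", "payload": {
  "deltas": [0,-0.5,2,-0.2,0,0,-0.5,4,-0.3,0,0,-0.5,6,-0.2,0,0,-0.5,7,0,0,0,-0.5,7,0,0,0,-0.5,7,0,0,0,0,6,0,0,0,0,5,0,0,0,0,3,0,0,0,0,0,0,0]
}}

```text
time_s: 4.8
tcp_pos: [0.5257, 0.0222, 0.1181]
ee_rot: [[-0.122, -0.001, -0.993], [0.993, -0.0, -0.122], [-0.0, -1.0, 0.001]]
wrist_force: [-1.5, 0.0, -0.2]
gripper_width: 0.997
```

```bash
python3 look.py i wrist side
```

```text
tcp tin [ 33.1508  -1.1024 118.0824] yaw 96.9898125101593 F [ 0.2248  1.4564 -0.1863] w 0.9971457802767261 t 4.8
tcp tin [ 33.2049  -1.5427 118.7197]
```

View pics/i_wrist.png

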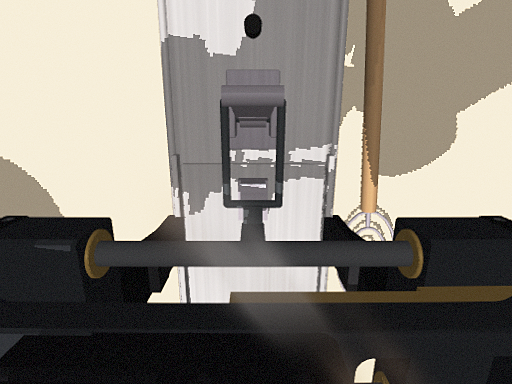

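View pics/i_side.png

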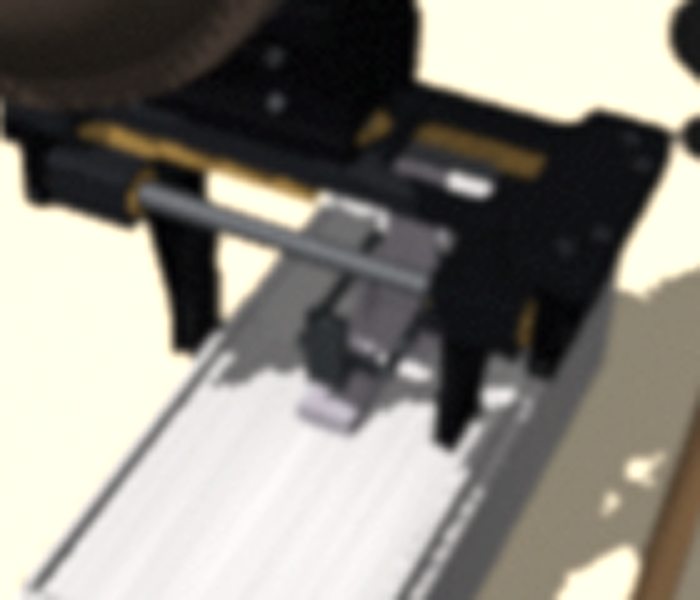

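{"api": "play_rows", "payload": {
  "deltas": [255,0,0,0,0,255,0,0,0,0,255,0,0,0,0,255,0,0,0,0,255,0,0,0,0,255,0,0,0,0,255,0,0,0,0,255,0,0,0,0,255,0,0,0,0,255,0,0,0,0]
}}

```text
time_s: 5.9
tcp_pos: [0.5259, 0.0223, 0.1185]
ee_rot: [[-0.122, -0.0, -0.993], [0.993, -0.0, -0.122], [-0.0, -1.0, 0.0]]
wrist_force: [-0.2, -0.3, -0.6]
gripper_width: 0.17
```

```bash
python3 look.py j wrist
```

```text
tcp tin [ 33.183   -1.3169 118.5337] yaw 96.98887467532812 F [-0.3177  0.1932 -0.5838] w 0.16992337086959453 t 5.9
tcp tin [ 33.2134  -1.6323 118.6056]
```

View pics/j_wrist.png

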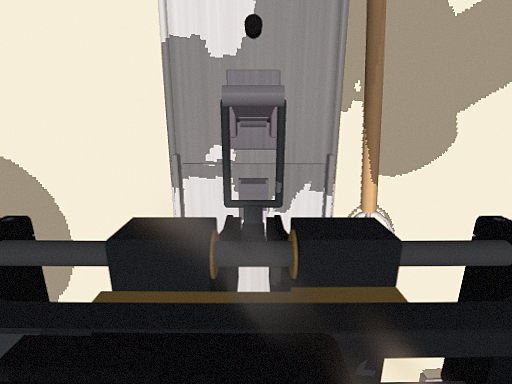

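{"api": "play_rows", "payload": {
  "deltas": [255,0.5,-0.5,0,0,255,1,-0.5,0,0,255,1.5,-0.4,0,0,255,1.5,-0.1,0,0,255,1.5,0,0,0,255,1.5,0,0,0,255,1.5,0,0,0,255,1.5,0,0,0,255,1.5,0,0,0,255,0.4,0,0,0]
}}

```text
time_s: 6.95
tcp_pos: [0.5245, 0.035, 0.12]
ee_rot: [[-0.122, 0.0, -0.993], [0.993, 0.0, -0.122], [0.0, -1.0, -0.0]]
wrist_force: [2.1, -1.3, 0.3]
gripper_width: 0.155
```

```bash
python3 look.py k wrist side
```

```text
tcp tin [ 45.978   -1.4715 120.0201] yaw 97.0005442092256 F [-1.5746 -1.9135  0.2637] w 0.15528324802625568 t 6.95
tcp tin [ 45.9915  -1.4737 120.0233]
```

View pics/k_wrist.png

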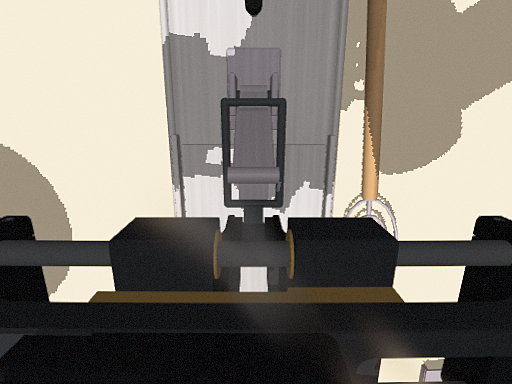

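View pics/k_side.png

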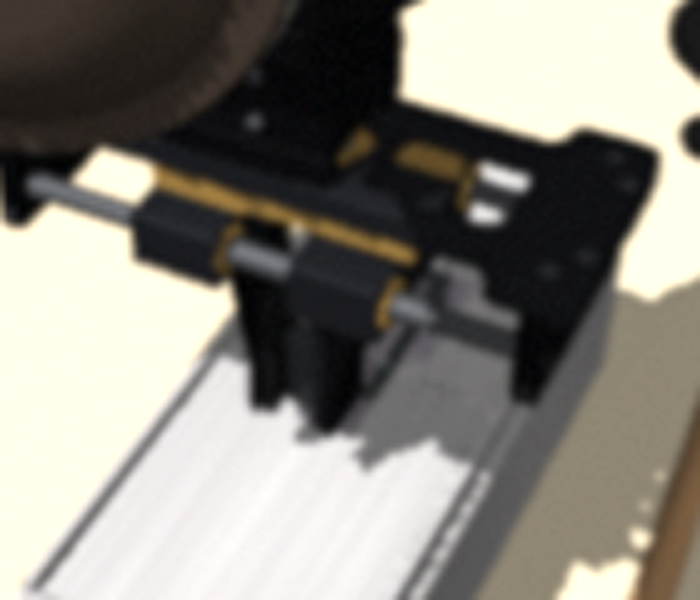

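```bash
python3 - <<'E'
from station import r,eyes
from h import *
from tin import *
s=r.sense(); c=eyes.capture("wrist")
for L in (2.1,2.2,2.3,2.4): print(L,proj(c,t2w([[-35-64*np.cos(L),-1.5,104+64*np.sin(L)]]),s))
E
```

```text
2.1 [[253.7377 164.3366]]
2.2 [[253.7231 174.4755]]
2.3 [[253.7091 182.8759]]
2.4 [[253.6957 189.5822]]
```

{"api": "play_rows", "payload": {
  "deltas": [255,0.3,1,0,0,255,0.3,1.6,0,0,255,0.4,1.8,0,0,255,0.3,1.8,0,0,255,0.3,1.8,0,0,255,0.2,1.8,0,0,255,0.2,1.8,0,0,255,0.2,1.6,0,0,255,0.1,1.2,0,0,255,0,0,0,0]
}}

```text
time_s: 8.1
tcp_pos: [0.5243, 0.037, 0.1055]
ee_rot: [[-0.122, 0.0, -0.993], [0.993, 0.0, -0.122], [0.0, -1.0, -0.0]]
wrist_force: [1.5, -0.1, 3.6]
gripper_width: 0.153
```

```bash
python3 look.py l wrist side top
```

```text
tcp tin [ 47.982   -1.5168 105.5178] yaw 96.99452130246989 F [-0.2709 -1.4418  3.5536] w 0.15296028447667598 t 8.1
tcp tin [ 47.9763  -1.4813 105.6511]
```

View pics/l_wrist.png

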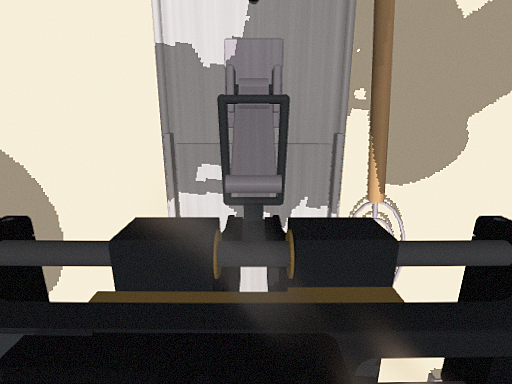

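{"api": "play_rows", "payload": {
  "deltas": [255,-0.3,-0.4,0,0,255,-0.7,-0.3,0,0,255,-1,0,0,0,255,-1.2,0,0,0,255,-1.2,0,0,0,255,-1.2,0,0,0,255,-1.2,0,0,0,255,-1.2,0,0,0,255,-1,0,0,0,255,-0.5,0,0,0]
}}

```text
time_s: 9.25
tcp_pos: [0.5254, 0.0272, 0.1064]
ee_rot: [[-0.122, 0.0, -0.993], [0.993, -0.0, -0.122], [-0.0, -1.0, -0.0]]
wrist_force: [1.8, 2.1, 2.6]
gripper_width: 0.155
```

```bash
python3 look.py m wrist
```

```text
tcp tin [ 38.0579  -1.4499 106.3512] yaw 96.98173789396806 F [ 1.8798 -1.9984  2.6156] w 0.15454467234039942 t 9.25
tcp tin [ 38.0077  -1.4158 106.3193]
```

View pics/m_wrist.png

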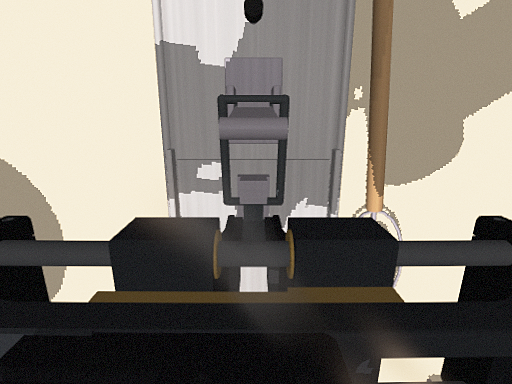

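{"api": "play_rows", "payload": {
  "deltas": [255,-0.3,0,0,0,255,-0.3,0,0,0,255,-0.3,0,0,0,255,-0.3,0,0,0,255,-0.3,0,0,0,255,-0.2,0,0,0,255,0,0,0,0,255,0,0,0,0,255,0,0,0,0,255,0,0,0,0]
}}

```text
time_s: 10.3
tcp_pos: [0.5255, 0.0258, 0.1064]
ee_rot: [[-0.122, 0.0, -0.993], [0.993, -0.0, -0.122], [-0.0, -1.0, -0.0]]
wrist_force: [2.2, 2.5, 1.8]
gripper_width: 0.152
```

```bash
python3 look.py n wrist; python3 -c "
from h import *
i=cv2.imread('pics/n_wrist.png');cv2.imwrite('pics/n2.png',crop(i,200,50,310,225,3.4,1.2))"
```

```text
tcp tin [ 36.6634  -1.3717 106.3625] yaw 96.99200273702351 F [ 2.2374 -2.4714  1.8193] w 0.15232177584978782 t 10.3
tcp tin [ 36.6972  -1.3943 106.3634]
```

View pics/n2.png

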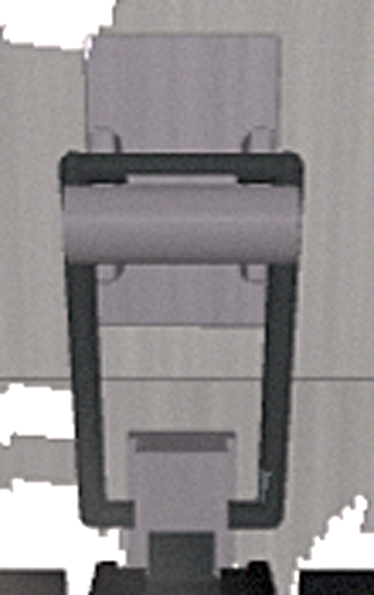

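{"api": "play_rows", "payload": {
  "deltas": [130,0,0,0,0,130,0,0,0,0,130,0,0,0,0,130,0,0,0,0,130,0,-2,0,0,130,0,-5,0,0,130,0,-9,0,0,130,0,-12,0,0,130,0,-12,0,0,130,0,-12,0,0]
}}

```text
time_s: 11.35
tcp_pos: [0.5257, 0.0259, 0.16]
ee_rot: [[-0.122, 0.001, -0.993], [0.993, 0.0, -0.122], [0.0, -1.0, -0.001]]
wrist_force: [0.3, 0.9, -0.9]
gripper_width: 0.489
```

```bash
python3 look.py o wrist side; python3 -c "
from h import *
i=cv2.imread('pics/o_wrist.png');cv2.imwrite('pics/o2.png',crop(i,200,20,310,225,2.9,1.2))"
```

```text
tcp tin [ 36.7642  -1.612  159.953 ] yaw 96.99482067703904 F [ 0.864  -0.3864 -0.9466] w 0.4885771783099253 t 11.35
tcp tin [ 36.882   -2.7986 160.9747]
```

View pics/o2.png

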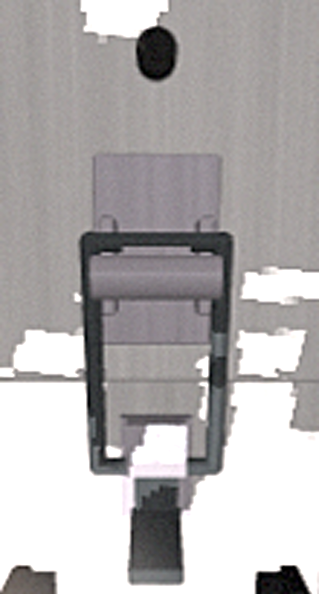

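View pics/o_side.png

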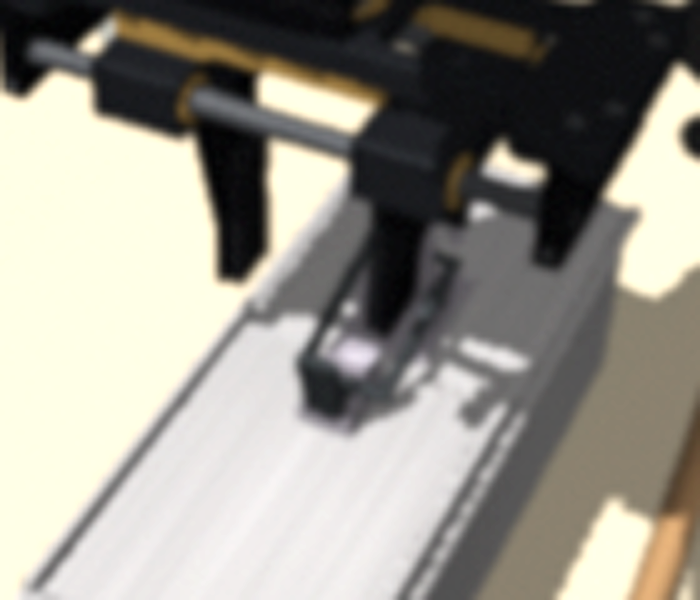

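{"api": "play_rows", "payload": {
  "deltas": [255,0,0,0,0,255,0,0,0,0,255,0,0,0,0,255,-4,0.5,0,0,255,-8,0.5,0,0,255,-10,0.5,0,0,255,-10,0.5,0,0,255,-8,0.5,0,0,255,-5,0.5,0,0,255,-3,0,0,0]
}}

```text
time_s: 12.45
tcp_pos: [0.5313, -0.0226, 0.1552]
ee_rot: [[-0.121, -0.0, -0.993], [0.993, -0.0, -0.121], [-0.0, -1.0, 0.0]]
wrist_force: [-0.1, 0.8, -0.2]
gripper_width: 0.005
```

```bash
python3 look.py p wrist side top
```

```text
tcp tin [-12.0704  -1.2116 155.2315] yaw 96.93942418830473 F [ 0.7981  0.0177 -0.1779] w 0.00489878907377009 t 12.45
tcp tin [-11.4543  -1.35   155.3641]
```

View pics/p_wrist.png

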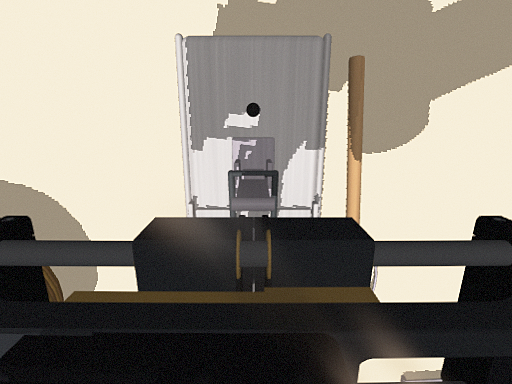

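View pics/p_side.png

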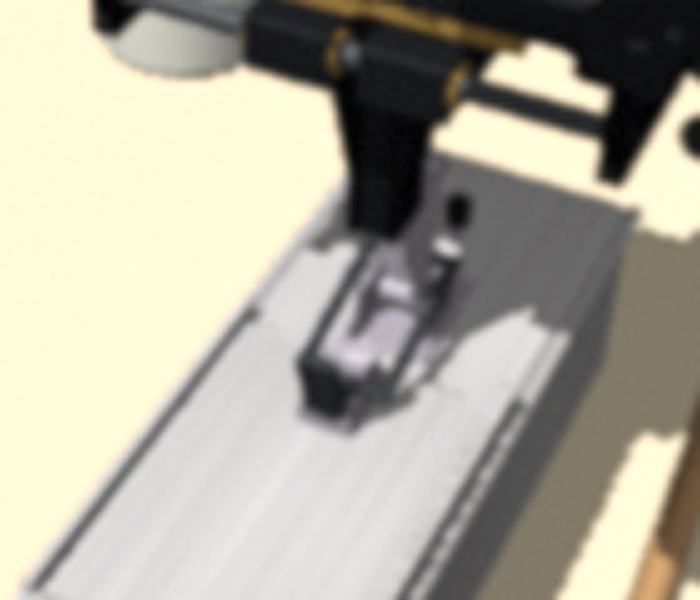

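```bash
python3 - <<'E'
from station import r,eyes
from h import *
from tin import *
s=r.sense(); c=eyes.capture("wrist"); print(w2t(s["tcp_pos"]))
for L in (1.3,1.4,1.5,1.6,1.7,1.8): print(L,proj(c,t2w([[-35-64*np.cos(L),-1.5,104+64*np.sin(L)]]),s))
cv2.imwrite("pics/q.png",crop(c["img"],215,120,290,225,5.5,1.2))
print("path")
for L in np.arange(1.6,-0.11,-.1):
    p=np.array([-35-55*np.cos(L)+2.5*np.sin(L),104+55*np.sin(L)+2.5*np.cos(L)]); print("%.1f"%L,p+[9.5,0])
E
```

```text
[-11.4543  -1.35   155.3641]
1.3 [[253.4315 169.6335]]
1.4 [[253.4323 181.2013]]
1.5 [[253.4329 192.6138]]
1.6 [[253.4332 203.6211]]
1.7 [[253.4333 213.9963]]
1.8 [[253.4332 223.5464]]
path
1.6 [-21.3951 158.9035]
1.5 [-26.8968 159.0391]
1.4 [-32.3846 158.6247]
1.3 [-37.8035 157.6644]
1.2 [-43.0996 156.168 ]
1.1 [-48.2198 154.1504]
1.0 [-53.1129 151.6317]
0.9 [-57.7302 148.637 ]
0.8 [-62.0255 145.1964]
0.7 [-65.9558 141.3441]
0.6 [-69.4819 137.1187]
0.5 [-72.5685 132.5624]
0.4 [-75.1848 127.7207]
0.3 [-77.3047 122.642 ]
0.2 [-78.907 117.377]
0.1 [-79.9756 111.9783]
-0.0 [-80.5 106.5]
-0.1 [-80.4748 100.9967]
```

View pics/q.png

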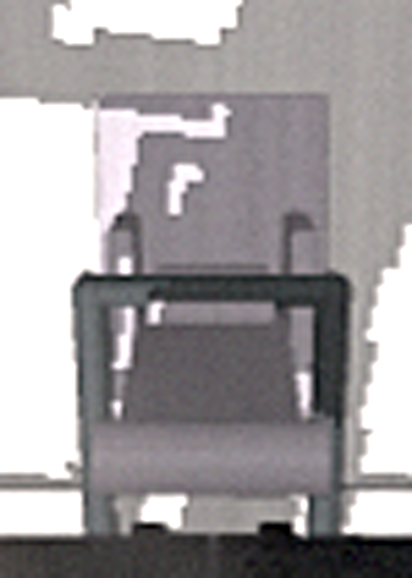

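{"api": "play_rows", "payload": {
  "deltas": [255,-2.5,-0.2,0,0,255,-3,-0.2,0,0,255,-3,-0.2,0,0,255,-2.5,-0.2,0,0,255,-2.5,-0.2,0,0,255,-2.5,-0.2,0,0,255,-2.5,-0.2,0,0,255,-2.5,-0.2,0,0,255,-2.5,-0.2,0,0,255,-2.5,-0.2,0,0]
}}

```text
time_s: 13.65
tcp_pos: [0.5343, -0.0477, 0.1572]
ee_rot: [[-0.122, -0.0, -0.993], [0.993, 0.0, -0.122], [0.0, -1.0, 0.0]]
wrist_force: [-0.8, 3.9, -1.3]
gripper_width: 0.004
```

```bash
python3 look.py r wrist side; python3 -c "
from h import *
i=cv2.imread('pics/r_wrist.png');cv2.imwrite('pics/r2.png',crop(i,200,80,310,225,4,1.2))"
```

```text
tcp tin [-37.3081  -1.1935 157.2223] yaw 96.9892402172198 F [ 3.9972  0.3033 -1.2511] w 0.004300489060224784 t 13.65
tcp tin [-37.573   -1.2151 157.3475]
```

View pics/r2.png

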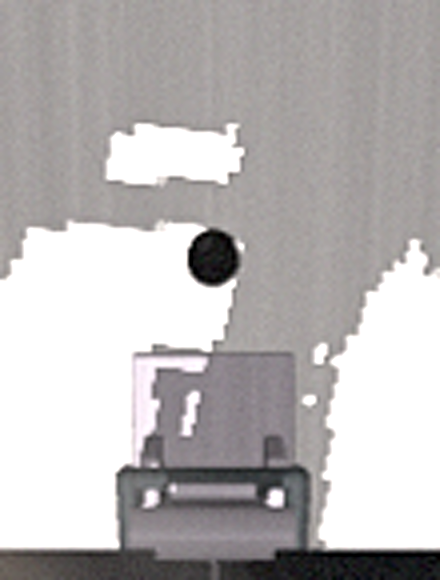

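View pics/r_side.png

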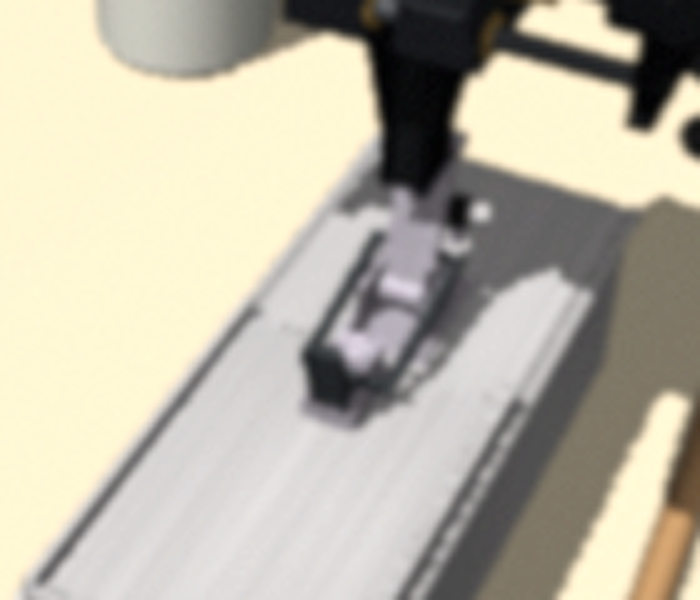

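{"api": "play_rows", "payload": {
  "deltas": [255,-2.6,0.7,0,0,255,-2.6,0.8,0,0,255,-2.5,1,0,0,255,-2.5,1.1,0,0,255,-2.5,1.2,0,0,255,-2.4,1.3,0,0,255,-2.3,1.5,0,0,255,-2.3,1.5,0,0,255,-2.2,1.7,0,0,255,-2.1,1.7,0,0]
}}

```text
time_s: 14.75
tcp_pos: [0.5374, -0.0719, 0.1448]
ee_rot: [[-0.122, 0.0, -0.993], [0.993, -0.0, -0.122], [-0.0, -1.0, 0.0]]
wrist_force: [-0.7, 2.4, 1.5]
gripper_width: 0.006
```

```bash
python3 look.py s side; python3 look.py s0
```

```text
tcp tin [-61.6804  -1.3116 144.7977] yaw 96.99214935284779 F [2.511  0.3682 1.4919] w 0.005883337219799289 t 14.75
tcp tin [-61.8633  -1.2552 144.532 ]
tcp tin [-61.8633  -1.2552 144.532 ] yaw 96.98169727601946 F [1.6584 0.1308 0.9609] w 0.005758566584704906 t 14.8
tcp tin [-61.8633  -1.2552 144.532 ]
```

View pics/s_side.png

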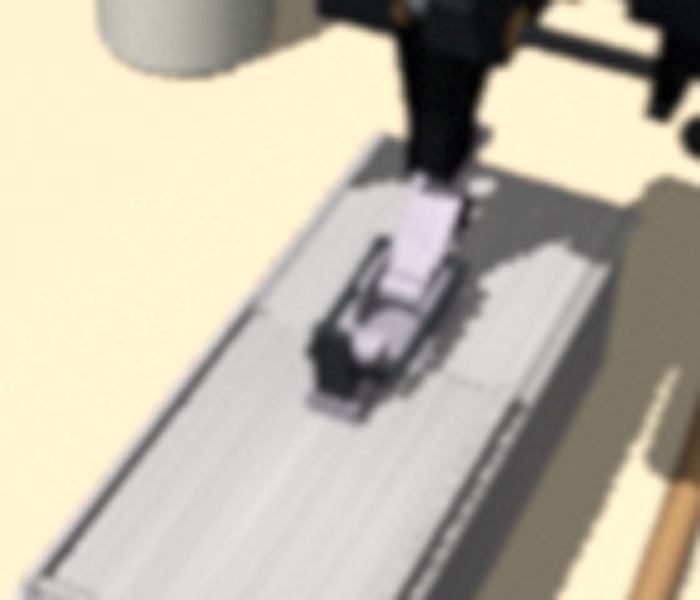

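{"api": "play_rows", "payload": {
  "deltas": [255,-1.6,1.5,0,0,255,-1.6,1.6,0,0,255,-1.5,1.7,0,0,255,-1.4,1.7,0,0,255,-1.4,1.7,0,0,255,-1.3,1.8,0,0,255,-1.2,1.8,0,0,255,-1.2,1.8,0,0,255,-1.1,1.9,0,0,255,-0.9,1.5,0,0]
}}

```text
time_s: 15.8
tcp_pos: [0.539, -0.0847, 0.1275]
ee_rot: [[-0.122, -0.0, -0.993], [0.993, 0.0, -0.122], [0.0, -1.0, 0.0]]
wrist_force: [-0.1, 1.1, 0.3]
gripper_width: 0.002
```

```bash
python3 look.py t side; python3 look.py t0
```

```text
tcp tin [-74.6138  -1.3154 127.5478] yaw 96.98364509172747 F [ 1.074  -0.0714  0.3365] w 0.0019798854373656942 t 15.8
tcp tin [-74.6517  -1.1998 127.3047]
tcp tin [-74.6517  -1.1998 127.3047] yaw 96.97694693198562 F [0.359  0.6898 0.2941] w 0.0032718315698349125 t 15.85
tcp tin [-74.6517  -1.1998 127.3047]
```

View pics/t_side.png

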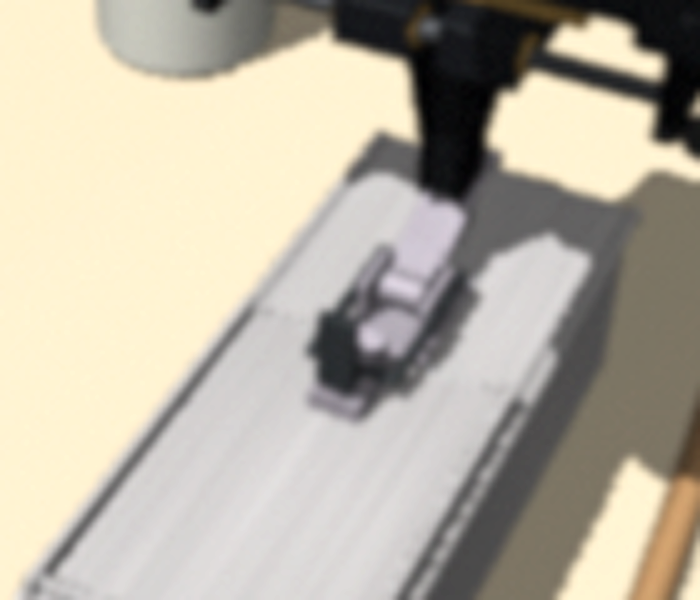

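{"api": "play_rows", "payload": {
  "deltas": [255,-0.4,0.7,0,0,255,-0.4,0.7,0,0,255,-0.4,0.7,0,0,255,-0.4,0.7,0,0,255,-0.4,0.7,0,0,255,-0.4,0.7,0,0,255,-0.3,0.7,0,0,255,-0.3,0.7,0,0,255,-0.3,0.5,0,0,255,0,0,0,0]
}}

```text
time_s: 16.85
tcp_pos: [0.5393, -0.0879, 0.1216]
ee_rot: [[-0.122, -0.0, -0.993], [0.993, -0.0, -0.122], [0.0, -1.0, 0.0]]
wrist_force: [-0.7, -0.3, -0.1]
gripper_width: 0.002
```

```bash
python3 look.py u side; python3 look.py u0
```

```text
tcp tin [-77.8609  -1.228  121.6122] yaw 96.98536015225588 F [-0.2361  0.7566 -0.0999] w 0.0020855581964455768 t 16.85
tcp tin [-77.8635  -1.2474 121.675 ]
tcp tin [-77.8635  -1.2474 121.675 ] yaw 96.9852369993618 F [-0.6578  1.1761  1.0212] w 0.0055449004106277455 t 16.9
tcp tin [-77.8635  -1.2474 121.675 ]
```

View pics/u_side.png

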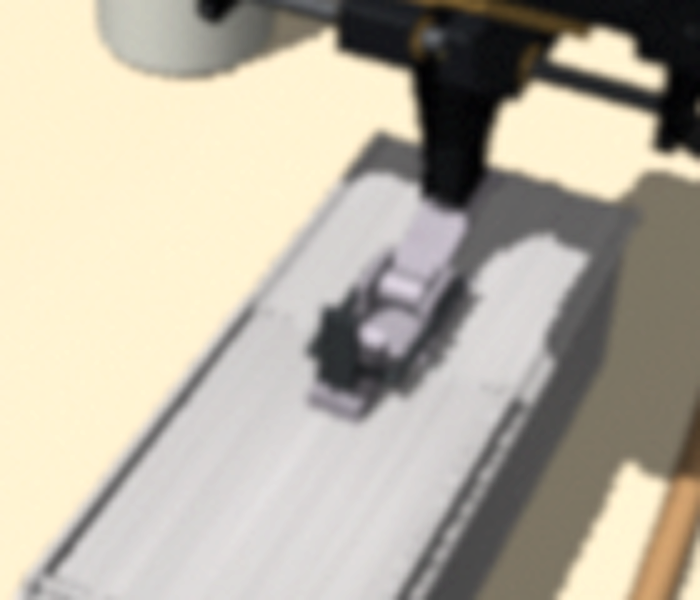

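{"api": "play_rows", "payload": {
  "deltas": [255,-0.2,0.4,0,0,255,-0.1,0.4,0,0,255,-0.1,0.4,0,0,255,-0.1,0.4,0,0,255,-0.1,0.4,0,0,255,-0.1,0.4,0,0,255,-0.1,0.4,0,0,255,-0.1,0.3,0,0,255,0,0.2,0,0,255,0,0,0,0]
}}

```text
time_s: 17.9
tcp_pos: [0.5395, -0.0888, 0.1184]
ee_rot: [[-0.122, -0.0, -0.993], [0.993, -0.0, -0.122], [-0.0, -1.0, 0.0]]
wrist_force: [-0.9, 0.2, -0.3]
gripper_width: 0.005
```

```bash
python3 look.py v0
```

```text
tcp tin [-78.7164  -1.2688 118.397 ] yaw 96.99224569428348 F [ 0.3375  0.8856 -0.2884] w 0.00531044845253524 t 17.9
tcp tin [-78.7164  -1.2688 118.397 ]
```

{"api": "play_rows", "payload": {
  "deltas": [255,-0.1,0.25,0,0,255,0,0.25,0,0,255,-0.1,0.25,0,0,255,0,0.25,0,0,255,-0.1,0.25,0,0,255,0,0.25,0,0,255,-0.1,0.25,0,0,255,0,0.25,0,0,255,0,0,0,0,255,0,0,0,0]
}}

```text
time_s: 18.9
tcp_pos: [0.5396, -0.0892, 0.1165]
ee_rot: [[-0.122, 0.0, -0.993], [0.993, -0.0, -0.122], [-0.0, -1.0, -0.0]]
wrist_force: [-0.9, -0.0, 0.3]
gripper_width: 0.009
```

```bash
python3 look.py v0
```

```text
tcp tin [-79.1088  -1.3295 116.4671] yaw 96.99041030077693 F [0.0896 0.8752 0.2684] w 0.009026348780513397 t 18.9
tcp tin [-79.1088  -1.3295 116.4671]
```

{"api": "play_rows", "payload": {
  "deltas": [255,-0.1,0.25,0,0,255,0,0.25,0,0,255,-0.1,0.25,0,0,255,0,0.25,0,0,255,0,0.25,0,0,255,0,0.25,0,0,255,0,0.25,0,0,255,0,0.25,0,0,255,0,0,0,0,255,0,0,0,0]
}}

```text
time_s: 19.9
tcp_pos: [0.5397, -0.0894, 0.1155]
ee_rot: [[-0.122, 0.001, -0.993], [0.993, -0.0, -0.122], [-0.0, -1.0, -0.001]]
wrist_force: [-2.9, 1.0, 7.7]
gripper_width: 0.008
```

```bash
python3 look.py w0 side
```

```text
tcp tin [-79.363   -1.4341 115.4747] yaw 97.01395761414022 F [1.3915 2.7286 7.7194] w 0.00825343512888032 t 19.9
tcp tin [-79.3623  -1.4642 115.4994]
```

View pics/w0_side.png

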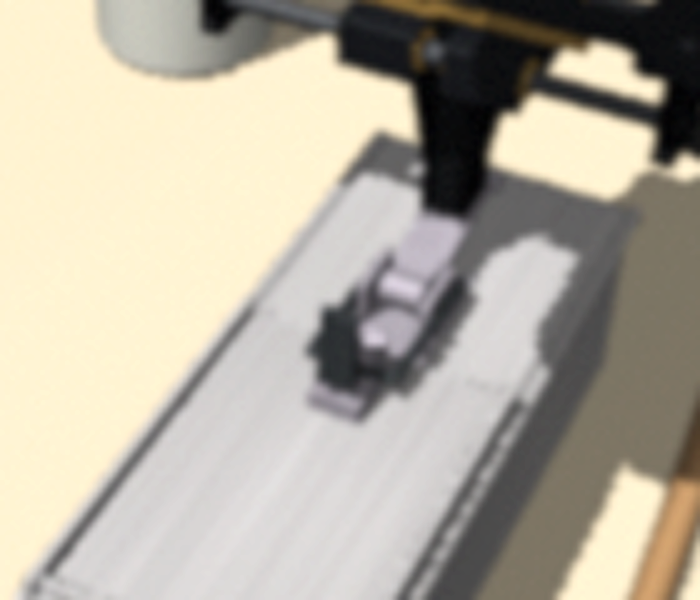

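{"api": "play_rows", "payload": {
  "deltas": [255,0,0.1,0,0,255,0,0.1,0,0,255,0,0.1,0,0,255,0,0.1,0,0,255,0,0.1,0,0,255,0,0,0,0,255,0,0,0,0,255,0,0,0,0,255,0,0,0,0,255,0,0,0,0]
}}

```text
time_s: 20.95
tcp_pos: [0.5397, -0.0894, 0.1154]
ee_rot: [[-0.122, 0.001, -0.993], [0.993, -0.0, -0.122], [-0.001, -1.0, -0.001]]
wrist_force: [-3.3, 1.6, 8.9]
gripper_width: 0.008
```

```bash
python3 look.py x0
```

```text
tcp tin [-79.3863  -1.4701 115.3887] yaw 97.01849405977126 F [1.9538 3.1179 8.9318] w 0.007623779865089602 t 20.95
tcp tin [-79.3863  -1.4701 115.3887]
```

{"api": "play_rows", "payload": {
  "deltas": [255,0,0.2,0,0,255,0,0.2,0,0,255,0,0.2,0,0,255,0,0.2,0,0,255,0,0.2,0,0,255,0,0,0,0,255,0,0,0,0,255,0,0,0,0,255,0,0,0,0,255,0,0,0,0]
}}

```text
time_s: 21.95
tcp_pos: [0.5397, -0.0894, 0.1151]
ee_rot: [[-0.123, 0.001, -0.992], [0.992, -0.001, -0.123], [-0.001, -1.0, -0.001]]
wrist_force: [-4.9, 1.2, 13.4]
gripper_width: 0.009
```

```bash
python3 look.py x1
```

```text
tcp tin [-79.4178  -1.4654 115.1454] yaw 97.03712283119988 F [ 1.8013  4.6844 13.4173] w 0.00884597041428628 t 21.95
tcp tin [-79.4178  -1.4654 115.1454]
```

{"api": "play_rows", "payload": {
  "deltas": [255,0,0.1,0.1,0,255,0,0.1,0.1,0,255,0,0.1,0.1,0,255,0,0,0,0,255,0,0,0,0,255,0,0,0,0,255,0,0,0,0,255,0,0,0,0,255,0,0,0,0,255,0,0,0,0]
}}

```text
time_s: 22.95
tcp_pos: [0.5398, -0.0894, 0.1151]
ee_rot: [[-0.123, 0.002, -0.992], [0.992, -0.001, -0.123], [-0.001, -1.0, -0.002]]
wrist_force: [-4.4, 2.4, 14.0]
gripper_width: 0.008
```

```bash
python3 look.py x2
```

```text
tcp tin [-79.4173  -1.4853 115.1394] yaw 97.04964844725515 F [ 2.9547  4.0901 14.0361] w 0.007966538109943105 t 22.95
tcp tin [-79.4173  -1.4853 115.1394]
```

{"api": "play_rows", "payload": {
  "deltas": [255,0,0.1,0,0,255,0,0.1,0,0,255,0,0,0,0,255,0,0,0,0,255,0,0,0,0,255,0,0,0,0,255,0,0,0,0,255,0,0,0,0,255,0,0,0,0,255,0,0,0,0]
}}

```text
time_s: 23.95
tcp_pos: [0.5398, -0.0895, 0.1151]
ee_rot: [[-0.123, 0.002, -0.992], [0.992, -0.001, -0.123], [-0.001, -1.0, -0.002]]
wrist_force: [-5.0, 2.3, 16.1]
gripper_width: 0.005
```

```bash
python3 look.py x3
```

```text
tcp tin [-79.4331  -1.4927 115.102 ] yaw 97.0510534154563 F [ 2.8843  4.6418 16.1053] w 0.004840672664608654 t 23.95
tcp tin [-79.4331  -1.4927 115.102 ]
```

Held at about 15–16 N. Now I back off straight up and check.

{"api": "play_rows", "payload": {
  "deltas": [255,0,-0.6,0,0,255,0,-0.8,0,0,255,0,-1.2,0,0,255,0,-2,0,0,255,0,-4,0,0,255,0,-8,0,0,255,3,-12,0,0,255,5,-15,0,0,255,8,-18,0,0,255,8,-18,0,0]
}}

```text
time_s: 24.95
tcp_pos: [0.5364, -0.0653, 0.1936]
ee_rot: [[-0.122, 0.001, -0.993], [0.993, -0.0, -0.122], [-0.0, -1.0, -0.001]]
wrist_force: [0.3, 0.0, 0.4]
gripper_width: 0.007
```

{"api": "play_rows", "payload": {
  "deltas": [255,20,-10,0,0,255,25,-5,0,0,255,25,0,0,0,255,25,0,0,0,255,25,0,0,0,255,25,0,0,0,255,15,0,0,0,255,5,0,0,0,255,0,0,0,0,255,0,0,0,0]
}}

```text
time_s: 25.95
tcp_pos: [0.5163, 0.0976, 0.2071]
ee_rot: [[-0.121, -0.0, -0.993], [0.993, -0.0, -0.121], [-0.0, -1.0, 0.0]]
wrist_force: [-0.6, 0.7, -0.5]
gripper_width: 0.004
```

```bash
python3 look.py y wrist top side
```

```text
tcp tin [109.0934  -0.9801 207.1409] yaw 96.95522556754827 F [ 0.7687  0.4719 -0.4643] w 0.004100214717076551 t 25.95
tcp tin [108.8909  -0.9899 207.0318]
```

View pics/y_wrist.png

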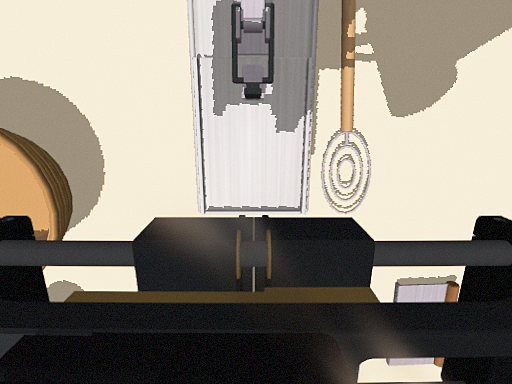

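View pics/y_side.png

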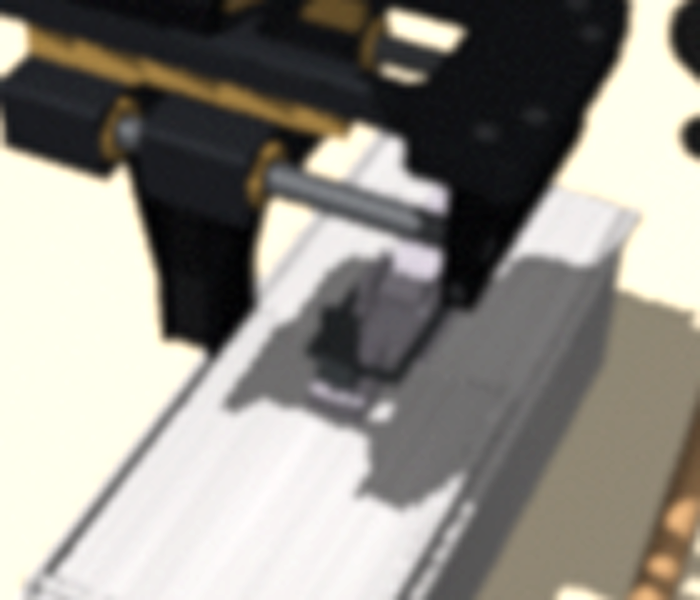

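View pics/y_top.png

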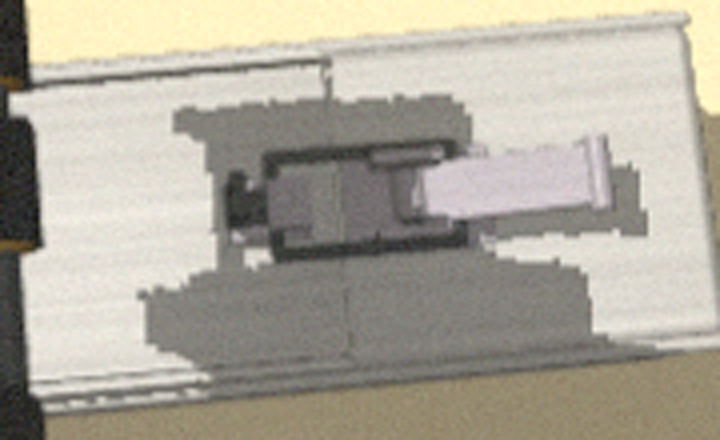

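```bash
python3 - <<'E'
from station import r,eyes
from h import *
from tin import *
t=eyes.capture("top"); d=eyes.capture("side"); s=r.sense(); w=eyes.capture("wrist")
f=lambda P:np.array(P)/4+[170,160]; g=lambda P:np.array(P)/5+[200,120]
print("seam top",w2t(onz(t,f([[329,92],[349,345]]),.09)))
print("lip",w2t(onz(t,f([[600,172]]),.114)))
for L in (0,.1,.17,.25,.4): print(L,(proj(t,t2w([[-35-64*np.cos(L),-1.5,104+64*np.sin(L)]]))-[170,160])*4)
cv2.imwrite("pics/z.png",crop(w["img"],180,0,320,110,5,1.0)); print(w2t(s["tcp_pos"]))
print("w seam",w2t(onz(w,[[200,56]],.09,s)))
E
```

```text
seam top [[-13.5077 -39.6862  90.    ]
 [-11.5646  45.9261  90.    ]]
lip [[-96.9232  -0.2885 114.    ]]
0 [[599.8081 173.2679]]
0.1 [[602.6488 169.8757]]
0.17 [[603.5083 167.5826]]
0.25 [[603.3174 165.0629]]
0.4 [[599.4972 160.6938]]
[109.0483  -1.0409 207.0367]
w seam [[-13.6917 -50.3632  90.    ]]
```

View pics/z.png

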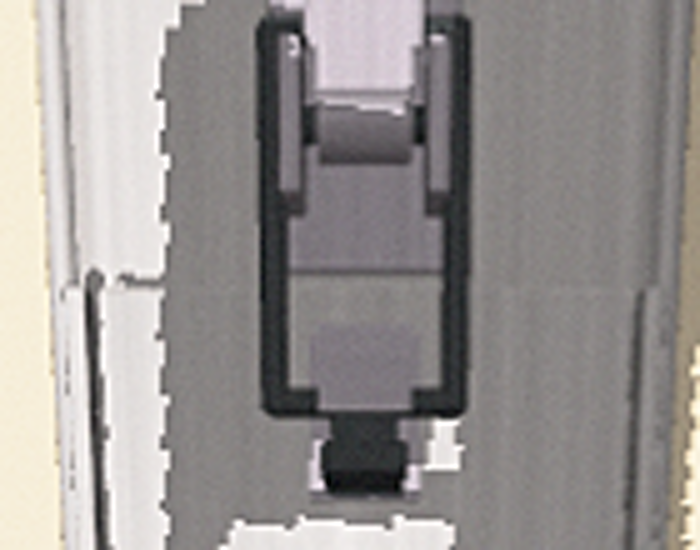

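```bash
python3 -c "
from station import r
print(r.finish_job())"
```

```text
the job is handed in; nothing more can be done
None
```

The loaf tin is shut and I have handed the job in, at about 26 s of the 61 s allowed.

**What I did:**
- I gripped the bail's tab and drew the bail to tin +x until the lever stood at about 2.2 rad.
- I lowered the crossbar past the lip and moved it back under it, then released the tab.
- With the closed fingers I swung the lever back past centre. It met the rubber rest with the fingertip at about 115 mm, roughly 0.17 rad. I pressed in small steps to 14–16 N, held briefly, then backed off.

**Last checks:**
- **Hooked:** the wrist picture shows the crossbar under the keeper lip.
- **Lid home:** the lid seam reads tin x −11.6 to −13.7 mm against −12 when home, so the lid is shut.
- **Lever:** it stayed down after I let go. The top view only confirms that it lies low; the angle comes from the touch.
- **Clear:** the gripper was well away from the tin, with the wrist force under 1 N. I did not touch anything else on the counter.

**Disagreements:**
- The first wrist picture disagreed with the fixed cameras by about 10 mm because the arm was still swaying. It agreed once the arm had settled.
- The last vertical reading was 16.1 N, slightly over the 15 N asked for. There was also 4–5 N of sideways force during the press, which I only partly relieved.

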